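# Bed down a curved cover on a creeping sled

### The job

Push the blue sled by its red paddle up the rails to the upper stop and let go; it creeps back down by itself. While it is still creeping, lay the closed fingertips gently on the lower end of the black cover (short of its first white line) and stroke along its whole curved crest, past all four white lines to the upper end, pressing steadily with about 5.5 N (between 3.5 and 7.5 N, so the sprung nest stays sunk by about 22 mm) and taking about a second over each third between the lines. Lift off beyond the last line before the sled gets home, and finish when it is back at rest on its lower stop, leaving the other things on the bench alone.

Things in the scene. Friction and masses are not known exactly. Their poses are not given: they have to be found in the camera images.
- rig: fixed rig: aluminium base 170 x 600 mm with two inclined steel rails along its own y axis, rising towards its +y (uphill) end by 0.15 m per metre of rail. Origin: centre of the base's underside, on the bench; z up. It stands at another place and yaw each time.
- sled (a joint): travel (m) of the blue sled up the rails: 0 lower stop (start, home), 0.26 upper stop; 1 m of travel is 0.989 m along rig +y and 0.15 m up; it stays level. Let go, it creeps down at 0.02 to 0.048 m/s: weight (sled 2.5 kg nominal, really x0.4 to 1.9, plus 1.5 kg nest and cover) against a damper (190 N per m/s), with a governor flywheel (as 76 kg of inertia; time constant 0.4 s)
- paddle (a point): red upright push plate on the sled's lower end, 50 mm wide (x), 12 thick (y), 100 high. Point: centre of its foot, 175 mm downhill of the cover's origin and 100 mm above the bench when home; axes as the rig's. Push its -y (downhill) face near the top: 4 to 9 N plus damping (some 16 N at 0.04 m/s). 59 mm clear between it and the cover
- nest (a joint): how far (m) the sprung nest that carries the cover has sunk straight down: 0 at unloaded rest, at most 0.042. Springs 250 N/m (5.5 N sinks it 0.022), nest and cover 1.5 kg, lightly damped (10 N per m/s, free period 0.5 s). On the cover's slopes the pressing finger also pushes the sled: it brakes it on the lower flank and speeds it past the crest
- cover: black glossy curved cover fixed on the nest, 60 mm wide (x), 220 long (y -0.11 downhill to +0.11), friction about 0.08. Origin: centre of its underside, sinks with the nest; axes as the rig's; when home at rig y -0.13, 153 mm above the bench. Top surface above the origin at y (m): 0.050 + 0.018 cos(2 pi (y - 0.02) / 0.20). White lines across it at y -0.06, -0.02, 0.02, 0.06 bound the thirds
- bottle: bystander: amber bottle 52 mm diameter, 120 mm high, upright beyond the rig; origin at the centre of its underside.
- beaker: bystander: blue cup 66 mm diameter, 70 mm high, upright beyond the rig; origin at the centre of its underside.
- driver: bystander: screwdriver lying on the bench beyond the rig; origin under its middle.

How it is judged:
On the way, in this order (a step that is already met when the one before it is completed fails the run):
1. the sled is pushed up to the upper stop (value of joint sled above 0.245 m), for 0.1 s.
2. the fingers press on the cover's lower end, before the first line, in the force band (y of the grasp point in the frame of cover between -0.11 and -0.06 m and value of joint nest between 0.014 and 0.03 m and contact force between the fingers and cover above 0.5 N and value of joint sled above 0.008 m), for 0.15 s.
3. pressed in the band over the first third for 0.6 s (y of the grasp point in the frame of cover between -0.06 and -0.02 m and value of joint nest between 0.014 and 0.03 m and contact force between the fingers and cover above 0.5 N and value of joint sled above 0.008 m), for 0.6 s.
4. pressed in the band over the middle third for 0.6 s (y of the grasp point in the frame of cover between -0.02 and 0.02 m and value of joint nest between 0.014 and 0.03 m and contact force between the fingers and cover above 0.5 N and value of joint sled above 0.008 m), for 0.6 s.
5. pressed in the band over the last third for 0.6 s (y of the grasp point in the frame of cover between 0.02 and 0.06 m and value of joint nest between 0.014 and 0.03 m and contact force between the fingers and cover above 0.5 N and value of joint sled above 0.008 m), for 0.6 s.
6. still pressed in the band past the last line, with the sled still off its lower stop (y of the grasp point in the frame of cover between 0.06 and 0.115 m and value of joint nest between 0.014 and 0.03 m and contact force between the fingers and cover above 0.5 N and value of joint sled above 0.008 m), for 0.03 s.
At the end, for the whole second after the job is handed in: the whole crest has been stroked in the band while the sled crept down; fingers off the cover (no force), sled within 6 mm of its lower stop and at rest (under 0.02 m/s), nest within 4 mm of its unloaded height, bystanders within 20 mm of where they stood (value of joint sled below 0.006 m and linear speed of cover below 0.02 m/s and value of joint nest between -0.004 and 0.004 m and contact force between the fingers and cover below 0.1 N and distance of each of bottle, beaker, driver from where it was at the start of the episode below 0.02 m); the robot touches nothing.
It fails at once if the press left the 3.5 to 7.5 N band (nest sunk 14 to 30 mm) while the fingers were on or just over the cover between the first and the last white line (y of the grasp point in the frame of cover between -0.058 and 0.058 m and x of the grasp point in the frame of cover between -0.035 and 0.035 m and z of the grasp point in the frame of cover below 0.102 m and (value of joint nest below 0.014 m or value of joint nest above 0.03 m)).
It fails at once if the nest was pressed too far down (over 9.5 N) (value of joint nest above 0.038 m).
It fails at once if the cover was struck (over 35 N) (contact force between the fingers and cover above 35 N).
It fails at once if the sled was slammed (over 0.2 m/s) (velocity of joint sled above 0.2 m/s or velocity of joint sled below -0.2 m/s).
It fails at once if a bystander was disturbed (distance of any of bottle, beaker, driver from where it was at the start of the episode above 0.03 m).
It also fails if it takes over 64 s, if anything falls off the work surface, if the arm or the gripper's body presses on something with over 40 N, if the wrist force passes 120 N, or if a joint passes its speed limit or range.

### The arm

A 6-joint arm with a two-finger parallel gripper is mounted at the origin on the work surface. World frame = base frame: x ahead of the robot, y to its left, z up, the work surface at z = 0. Lengths are in m, angles in rad, forces in N, time in s.
With the tool pointing down it reaches from about 0.25 to 0.775 m from the base axis. Payload 4 kg.
Tool frame: the origin (TCP) lies at the very end of the fingers, on their centre line; the grasp point (between the pads) lies 19 mm behind it (env.grip_point_offset is the distance from the TCP to the grasp point, in m); z points along the fingers, y is the line along which they close (so a half turn about z gives the same grasp; the last joint's range is limited). The gripper opens to 85 mm and grips with 20 to 120 N. Pads are 22 mm wide; open, the fingers measure 114 mm over their backs; the gripper's body (76 mm by 85 mm) begins 54 mm behind the grasp point. The pads swing forward as they close: fully open they stand 13 mm farther back than shut.
Start: joints at [-1.424, 0.087, 1.371, -0, 1.684, -0.103], TCP at [0.136, -0.533, 0.231] pointing down, gripper open.
Joint ranges: [-3.1, 3.1], [-0.76, 2.03], [0.27, 2.55], [-1.08, 4.22], [0.17, 2.65], [-2.57, 2.57]. Speed limits (rad/s): [2.79, 2.79, 3.14, 3.14, 3.14, 3.14].

### API

Orientations are given as [roll, pitch, yaw] about the fixed x, y, z axes, in that order (R = Rz(yaw) Ry(pitch) Rx(roll)).
In Python, from cell import env gives the robot as it stands.
- The arm moves only by the tool play_rows, never from a script. Its argument "series" is text: rows parted by semicolons, each of 5 numbers parted by spaces: the finger opening in cm, from 0 to 8.54, then the shift along the tool's x, y, z in cm, then the turn about the tool's z in rad. In form: gripper x y z roll; .... A call has exactly 8 rows; each row is the pose to reach, as a shift and turn from the pose commanded when the call began, along the tool's axes at that moment; what a row does not reach only later rows make up. A row lasts 1/10 s, in which the tool goes at most 50 mm and 8.59 degrees, less where a joint would pass 70% of its speed; a pose out of reach is approached as far as the arm can. A call with a gripper value outside its range is refused whole. The fingers move at their own pace and stop on an object; the grip force is fixed at half the most. Time passes only in rows, so rows that repeat a pose let the fingers close, or fill a call up. It gives the time, the measured TCP pose, the force, the opening and the grip force at its end, in the units of the state.
- env.read_state(): the state, without advancing time (a new reading comes with each control period).
- env.read_camera(name): name is "scene" or "top"; returns a dict with "frame" (400x640x3 uint8, blue, green, red), "vertical_fov" (degrees; the focal length in pixels is half the picture's height over the tangent of half this angle, whatever the lens; pixels are square), "cx", "cy" (the principal point, pixels), "extrinsics" (4x4, takes a point from camera to world coordinates). Camera axes: x right, y down, z forward; pixel columns grow to the right and rows downward; lengths in m; the calibration is good to about 2 mm. A picture is of the moment at which its call begins. There is no depth.
- env.sign_off(): hands the job in; it is judged then, once.
Trained networks look in the newest picture that a camera, given by its name, has taken for a name from the list of things; names that differ only in an ending like _2 or _b are one class to them, and where a whole thing is asked for, a point or a joint stands for the part that bears it (a point fixed in the world has none). Each returns a list of dicts, best first, with "conf" (0 to 1); they miss things now and then, are a little off and sometimes report something else, mostly with a low value. They report only what shows in the picture. A call takes as long as a camera call.
- env.look_for(label, camera): "centre" ([x, y, z] in m, in the coordinates of the camera as it stood for that picture, good to about 4 mm: the middle of the surface that is visible of it).
The state is a dict: "time_s": time; "joints": joint angles; "joint_velocities": joint speeds; "joint_efforts": joint torques, N m; "eef_pos": TCP position; "eef_rot": TCP orientation; "contact_force": force on the tool from outside, world axes, zero at the start; "moment": the same for the moment, N m; "width": finger opening in m; "gripper_force": force on a finger pad.
Only numpy, scipy, OpenCV 4.12 (cv2) and the standard library are available. Lean on these libraries where they do the work, as an engineer would, in place of code of your own. Each camera call takes 0.05 s, during which the arm holds its last target. There are 200 camera calls.

## Working session

There is one attempt and no reset: what is moved stays moved. The work goes in short steps, Python scripts to look and compute and a tool call to move; the robot and the scene stay as the last step left them, time stands still between calls to the robot, and variables do not carry over. Pictures are saved under pics/ and viewed, at most 10 in all, crops included, and the job is handed in when it is done.

Besides the shell and the picture viewer there is one more tool, called after ">>>" in YAML: its name, and indented under it one key for each argument. play_rows: Moves the arm, as the interface text tells. Its arguments: {"type":"object","properties":{"series":{"type":"string"}},"required":["series"]}

```bash
ls; mkdir -p pics; cat > h.py <<'E'
import numpy as np, cv2
from cell import env
from scipy.spatial.transform import Rotation as R
def cam(n):
    c=env.read_camera(n); c['f']=200/np.tan(np.radians(c['vertical_fov'])/2); return c
def look(l,n,c):
    E=c['extrinsics']; return [(round(d['conf'],2),np.round(E[:3,:3]@d['centre']+E[:3,3],4)) for d in env.look_for(l,n)]
def proj(c,P):
    E=c['extrinsics']; p=(np.atleast_2d(P)-E[:3,3])@E[:3,:3]; return np.c_[p[:,0]/p[:,2]*c['f']+c['cx'],p[:,1]/p[:,2]*c['f']+c['cy']]
E
python3 - <<'E'
from h import *
print(env.read_state())
for n in('top','scene'):
    c=cam(n); cv2.imwrite(f'pics/{n}0.png',c['frame']); print(n,c['vertical_fov'],c['cx'],c['cy'],c['extrinsics'])
    for l in('rig','sled','paddle','nest','cover','bottle','beaker','driver'): print(l,look(l,n,c))
E
```

```text
pics
{'time_s': 0.0, 'joints': array([-1.42407952e+00,  8.79657938e-02,  1.37228895e+00, -1.48615873e-05,
        1.68359212e+00, -1.03080211e-01]), 'joint_velocities': array([ 0.00058887, -0.00074705, -0.00024998,  0.00138978,  0.0007468 ,
       -0.00014759]), 'joint_efforts': array([-1.23467158e-03, -3.51862872e+01, -3.13275790e+01, -3.14842318e-04,
        1.06171228e-02, -1.31312203e-05]), 'eef_pos': array([ 0.13589107, -0.53242604,  0.23011562]), 'eef_rot': array([-3.13934889e+00, -2.17260326e-04,  2.49795121e-01]), 'contact_force': array([ 0.37352828, -0.54496861, -0.57759715]), 'moment': array([-0.00236852, -0.00897133,  0.03227315]), 'gripper_force': 0.0, 'width': 0.08559855007004888}
top 55.957521538309784 314.8670866644052 195.48814861892882 [[-0.02787713 -0.99628054  0.08153493  0.53314606]
 [-0.99912558  0.02522813 -0.03334105 -0.11657   ]
 [ 0.03116007 -0.08239308 -0.99611266  0.81549186]
 [ 0.          0.          0.          1.        ]]
rig [(0.93, array([ 0.49  , -0.0497,  0.0949]))]
sled [(0.65, array([ 0.4738, -0.1892,  0.1516]))]
paddle [(0.57, array([ 0.47  , -0
[... 395 characters left out ...]
  8.19155788e-01 -4.86494479e-01  9.85390608e-01]
 [ 9.52714891e-01  2.58414113e-01 -1.59863951e-01  2.81987793e-04]
 [-5.23644106e-03 -5.12060486e-01 -8.58933431e-01  7.87490765e-01]
 [ 0.00000000e+00  0.00000000e+00  0.00000000e+00  1.00000000e+00]]
rig [(0.56, array([ 0.5163, -0.0595,  0.0864]))]
sled [(0.58, array([ 0.4972, -0.1683,  0.153 ]))]
paddle [(0.85, array([ 0.4977, -0.169 ,  0.1528]))]
nest [(0.76, array([ 0.4922, -0.152 ,  0.1889]))]
cover [(0.85, array([ 0.484 , -0.1551,  0.19  ]))]
bottle [(0.95, array([0.7778, 0.0096, 0.0852]))]
beaker [(0.71, array([ 0.7257, -0.1635,  0.0431])), (0.18, array([ 0.4957, -0.1708,  0.1497]))]
driver [(0.61, array([ 0.7735, -0.3219,  0.022 ]))]
```

View pics/top0.png

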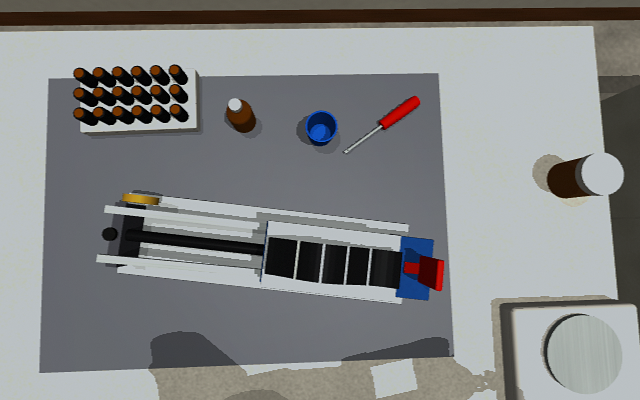

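View pics/scene0.png

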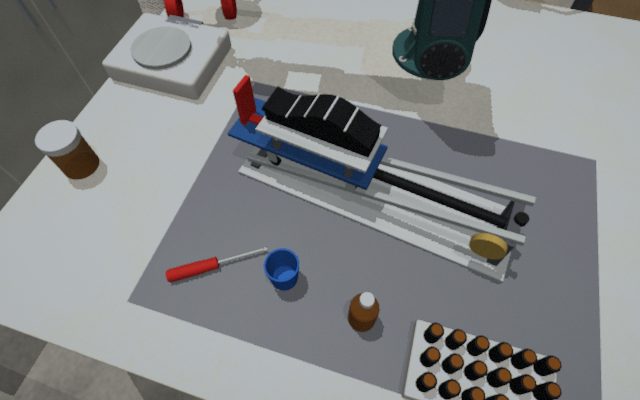

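```bash
python3 - <<'E'
import cv2
a=cv2.imread('pics/top0.png')[210:310,255:450]; b=cv2.imread('pics/scene0.png')[70:190,225:395]
cv2.imwrite('pics/c1.png',cv2.resize(a,None,fx=4,fy=4,interpolation=cv2.INTER_CUBIC))
cv2.imwrite('pics/c2.png',cv2.resize(b,None,fx=4.5,fy=4.5,interpolation=cv2.INTER_CUBIC))
E
```

```text
(no output)
```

View pics/c1.png

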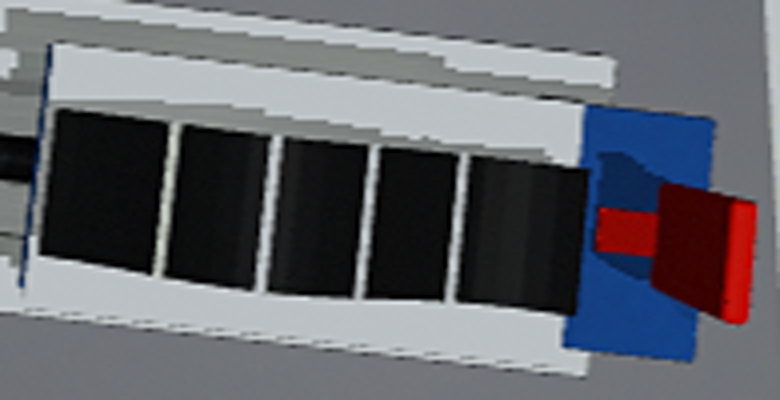

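View pics/c2.png

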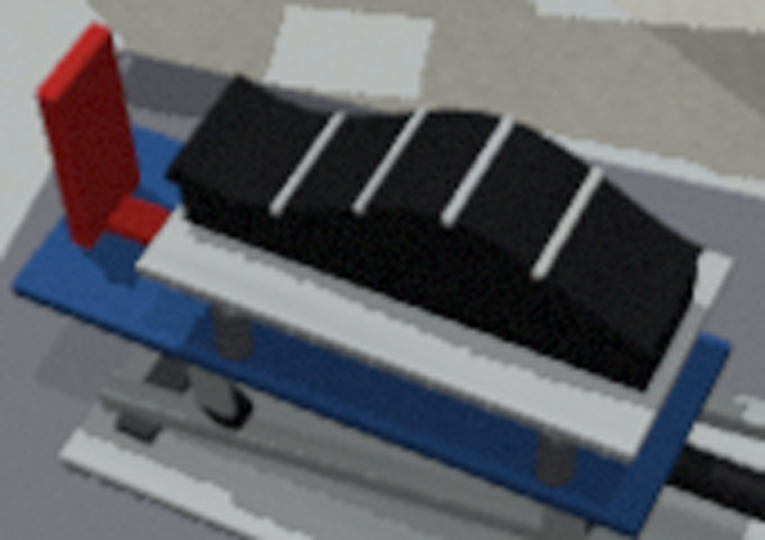

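```bash
cat > fit.py <<'E'
from h import *
from scipy.optimize import least_squares
h=lambda y:0.050+0.018*np.cos(2*np.pi*(y-0.02)/0.2)
M=[];T=[];S=[]
ys=[-.06,-.02,.02,.06]
for y,a,b in zip(ys,[(463,155),(374,148),(276,138),(174,126)],[(450,300),(360,298),(260,290),(158,275)]):
    M+= [(.03,y-.13,.153+h(y)),(-.03,y-.13,.153+h(y))]; T+=[a,b]
for a,b in zip([(277,212),(359,210),(448,220),(540,275)],[(340,115),(420,112),(508,120),(599,172)]): S+=[a,b]
M+=[(.025,-.311,.2),(-.025,-.311,.2)]; T+=[(755,203),(748,322)]; S+=[(42,97),(95,28)]
M=np.array(M);T=np.array(T)/4+[255,210]-.4;S=np.array(S)/4.5+[225,70]-.4
ct,cs=cam('top'),cam('scene')
W=lambda p,m:np.c_[p[0]+np.cos(p[2])*m[:,0]-np.sin(p[2])*m[:,1],p[1]+np.sin(p[2])*m[:,0]+np.cos(p[2])*m[:,1],m[:,2]]
f=lambda p,cc=((0,1)):np.r_[((proj(ct,W(p,M))-T)*(0 in cc)).ravel(),((proj(cs,W(p,M))-S)*(1 in cc)).ravel()]
for cc in ((0,1),(0,),(1,)):
    r=least_squares(f,[.48,0,-.05],args=(cc,)); print(cc,np.round(r.x,4),np.abs(r.fun).max(),np.sqrt((r.fun**2).mean()))
    if len(cc)==2: print(np.round(r.fun.reshape(-1,2),1).tolist())
E
python3 fit.py
```

```text
(0, 1) [ 0.4908 -0.0345 -0.137 ] 2.4568363864370326 0.6601334954236907
[[-0.3, -0.3], [-0.5, 0.0], [-0.5, -0.5], [-0.8, -0.2], [-0.3, -0.3], [-0.4, 0.3], [-0.1, -0.4], [-0.3, 0.2], [0.9, -0.8], [0.2, 0.4], [-0.2, -0.3], [0.2, 0.2], [0.1, -0.3], [0.7, -0.3], [0.2, 0.0], [0.7, -0.2], [-0.0, -0.2], [-0.1, -0.1], [-2.5, -0.9], [-1.0, -2.0]]
(0,) [ 0.4906 -0.0348 -0.1374] 1.153016754975738 0.2924898966181264
(1,) [ 0.4913 -0.0339 -0.1358] 2.3603892319353577 0.5437618305609677
```

>>> play_rows:
  series: "0 3 -0.7 0 -0.14; 0 7.5 -1.7 0 -0.29; 0 12 -2.7 0 -0.44; 0 16.5 -3.7 0 -0.59; 0 21 -4.7 0 -0.74; 0 25.5 -5.7 0 -0.89; 0 30 -6.7 0 -1.04; 0 33.7 -7.5 0 -1.184"

```text
time_s: 1.8
eef_pos: [0.446, -0.3754, 0.2314]
eef_rot: [3.141, 0.0, 1.441]
contact_force: [-0.4, -2.4, -1.1]
width: -0.0
gripper_force: 0.0
```

```bash
cat >> h.py <<'E'
P0=np.array([.4908,-.0345]);YW=-.137
U=np.array([-np.sin(YW),np.cos(YW)]);X=np.array([np.cos(YW),np.sin(YW)])
H=lambda y,w=.011:max(.05+.018*np.cos(2*np.pi*(np.clip(y+d,-.11,.11)-.02)/.2) for d in np.linspace(-w,w,23))
def red(c):
    b,g,r=[c['frame'][...,i].astype(int) for i in range(3)]
    m=((r>80)&(g<60)&(b<60)).astype(np.uint8)
    path=[proj(c,[*(P0+U*(-.305+.989*s)),.15+.15*s])[0] for s in np.linspace(0,.27,28)]
    n,lab,st,cen=cv2.connectedComponentsWithStats(m)
    ok=[i for i in range(1,n) if st[i,4]>60 and min(np.hypot(*(cen[i]-p)) for p in path)<25]
    return (cen[max(ok,key=lambda i:st[i,4])],np.array(path),max(st[i,4] for i in ok)) if ok else None
def sled(n='scene',off={'scene':0.0}):
    c=cam(n); r=red(c)
    if r is None: return None
    q,p,a=r; d=p[-1]-p[0]; # piecewise along-path
    s=np.interp(np.dot(q-p[0],d),np.dot(p-p[0],d),np.linspace(0,.27,28)) if True else 0
    return s-OFF,a
OFF=0.0
def rig(st=None):
    s=st or env.read_state(); p=s['eef_pos']; d=p[:2]-P0
    f=s['contact_force']
    return dict(t=round(s['time_s'],2),ry=round(d@U,4),rx=round(d@X,4),z=round(p[2],4),rot=np.round(s['eef_rot'],3),fu=round(f[:2]@U,2),fx=round(f[:2]@X,2),fz=round(f[2],2),w=round(s['width'],3))
E
python3 - <<'E'
from h import *
print(rig()); c=cam('scene'); q,p,a=red(c); print(q,p[0],p[-1],a,sled())
E
```

```text
{'t': 1.8, 'ry': np.float64(-0.3439), 'rx': np.float64(0.0022), 'z': np.float64(0.2314), 'rot': array([3.141, 0.   , 1.441]), 'fu': np.float64(-2.44), 'fx': np.float64(-0.06), 'fz': np.float64(-1.12), 'w': -0.0}
[245.55082418 101.6771978 ] [244.87261805 101.00573326] [366.65613143 131.2250933 ] 728 (np.float64(0.0018461195149950581), np.int32(727))
```

>>> play_rows:
  series: "0 0 -0.05 1 0; 0 0 -0.1 3 0; 0 0 -0.2 5 0; 0 0.2 -0.2 6.5 0; 0 0.6 -0.2 6.6 0; 0 1.1 -0.2 6.6 0; 0 1.5 -0.2 6.6 0; 0 1.8 -0.2 6.6 0"

```text
time_s: 2.7
eef_pos: [0.445, -0.3589, 0.1668]
eef_rot: [3.139, 0.002, 1.434]
contact_force: [-0.5, -0.1, -1.3]
width: 0.0
gripper_force: 0.0
```

>>> play_rows:
  series: "0 0.2 0 0 0; 0 0.4 0 -0.03 0; 0 0.6 0 -0.06 0; 0 0.8 0 -0.1 0; 0 1.1 0 -0.15 0; 0 1.4 0 -0.2 0; 0 1.7 0 -0.25 0; 0 2.1 0 -0.3 0"

```text
time_s: 3.5
eef_pos: [0.4468, -0.3438, 0.1681]
eef_rot: [3.14, 0.012, 1.43]
contact_force: [-0.1, -15.4, -5.6]
width: -0.0001
gripper_force: 7.6
```

```bash
sed -i 's/^OFF=.*/OFF=.0018/' h.py; python3 - <<'E'
from h import *
print(rig(),sled(),rig())
E
```

```text
{'t': 3.5, 'ry': np.float64(-0.3124), 'rx': np.float64(-0.0014), 'z': np.float64(0.1681), 'rot': array([3.14 , 0.012, 1.43 ]), 'fu': np.float64(-15.31), 'fx': np.float64(2.0), 'fz': np.float64(-5.6), 'w': -0.0} (np.float64(0.010698789484639964), np.int32(763)) {'t': 3.55, 'ry': np.float64(-0.3104), 'rx': np.float64(-0.0013), 'z': np.float64(0.1683), 'rot': array([3.14 , 0.008, 1.431]), 'fu': np.float64(-3.3), 'fx': np.float64(1.56), 'fz': np.float64(-0.02), 'w': -0.0}
```

>>> play_rows:
  series: "0 0.4 0 -0.06 0; 0 0.8 0 -0.12 0; 0 1.3 0 -0.2 0; 0 1.8 0 -0.27 0; 0 2.4 0 -0.36 0; 0 3.0 0 -0.45 0; 0 3.6 0 -0.54 0; 0 4.2 0 -0.63 0"

```text
time_s: 4.35
eef_pos: [0.4526, -0.3027, 0.1744]
eef_rot: [3.14, 0.013, 1.43]
contact_force: [0.8, -16.2, -6.3]
width: 0.0003
gripper_force: 8.0
```

>>> play_rows:
  series: "0 0.6 0 -0.09 0; 0 1.2 0 -0.18 0; 0 1.8 0 -0.27 0; 0 2.4 0 -0.36 0; 0 3 0 -0.45 0; 0 3.6 0 -0.54 0; 0 4.2 0 -0.63 0; 0 4.8 0 -0.72 0"

```text
time_s: 5.15
eef_pos: [0.4594, -0.2545, 0.1818]
eef_rot: [3.139, 0.012, 1.43]
contact_force: [1.7, -15.3, -5.7]
width: 0.0002
gripper_force: 7.6
```

>>> play_rows:
  series: "0 0.6 0 -0.09 0; 0 1.2 0 -0.18 0; 0 1.8 0 -0.27 0; 0 2.4 0 -0.36 0; 0 3 0 -0.45 0; 0 3.6 0 -0.54 0; 0 4.2 0 -0.63 0; 0 4.8 0 -0.72 0"

```text
time_s: 5.95
eef_pos: [0.4662, -0.2068, 0.1891]
eef_rot: [3.139, 0.012, 1.43]
contact_force: [0.6, -16.0, -4.3]
width: -0.0
gripper_force: 7.6
```

```bash
python3 - <<'E'
from h import *
print(rig(),sled(),rig(),sled())
E
```

```text
{'t': 5.95, 'ry': np.float64(-0.1741), 'rx': np.float64(-0.0008), 'z': np.float64(0.1891), 'rot': array([3.139, 0.012, 1.43 ]), 'fu': np.float64(-15.77), 'fx': np.float64(2.82), 'fz': np.float64(-4.33), 'w': -0.0} (np.float64(0.1515761221144727), np.int32(739)) {'t': 6.0, 'ry': np.float64(-0.1714), 'rx': np.float64(-0.0011), 'z': np.float64(0.1893), 'rot': array([3.14 , 0.006, 1.431]), 'fu': np.float64(0.47), 'fx': np.float64(0.69), 'fz': np.float64(-0.25), 'w': 0.0} (np.float64(0.15441786879023028), np.int32(729))
```

>>> play_rows:
  series: "0 0.6 0 -0.09 0; 0 1.2 0 -0.18 0; 0 1.8 0 -0.27 0; 0 2.4 0 -0.36 0; 0 3 0 -0.45 0; 0 3.6 0 -0.54 0; 0 4.2 0 -0.63 0; 0 4.8 0 -0.72 0"

```text
time_s: 6.85
eef_pos: [0.4721, -0.1585, 0.1958]
eef_rot: [-3.142, 0.01, 1.43]
contact_force: [-0.9, -14.3, -3.1]
width: 0.0002
gripper_force: 7.2
```

>>> play_rows:
  series: "0 0.6 0 -0.09 0; 0 1.2 0 -0.18 0; 0 1.8 0 -0.27 0; 0 2.4 0 -0.36 0; 0 3 0 -0.45 0; 0 3.6 0 -0.54 0; 0 4.2 0 -0.63 0; 0 4.7 0 -0.7 0"

```text
time_s: 7.65
eef_pos: [0.4788, -0.1112, 0.203]
eef_rot: [3.141, 0.009, 1.43]
contact_force: [0.1, -12.5, -2.9]
width: -0.0002
gripper_force: 5.9
```

```bash
python3 - <<'E'
from h import *
print(rig(),sled(),rig(),sled(),rig())
c=cam('scene'); cv2.imwrite('pics/s1.png',c['frame'])
E
```

```text
{'t': 7.65, 'ry': np.float64(-0.0776), 'rx': np.float64(-0.0014), 'z': np.float64(0.203), 'rot': array([3.141, 0.009, 1.43 ]), 'fu': np.float64(-12.35), 'fx': np.float64(1.84), 'fz': np.float64(-2.87), 'w': -0.0} (np.float64(0.24915072834278693), np.int32(682)) {'t': 7.7, 'ry': np.float64(-0.0751), 'rx': np.float64(-0.0015), 'z': np.float64(0.2032), 'rot': array([3.141, 0.004, 1.432]), 'fu': np.float64(-0.44), 'fx': np.float64(0.64), 'fz': np.float64(1.14), 'w': 0.0} (np.float64(0.25204464780870733), np.int32(671)) {'t': 7.75, 'ry': np.float64(-0.0736), 'rx': np.float64(-0.0018), 'z': np.float64(0.2033), 'rot': array([-3.141,  0.   ,  1.433]), 'fu': np.float64(0.37), 'fx': np.float64(-0.45), 'fz': np.float64(0.42), 'w': 0.0}
```

View pics/s1.png

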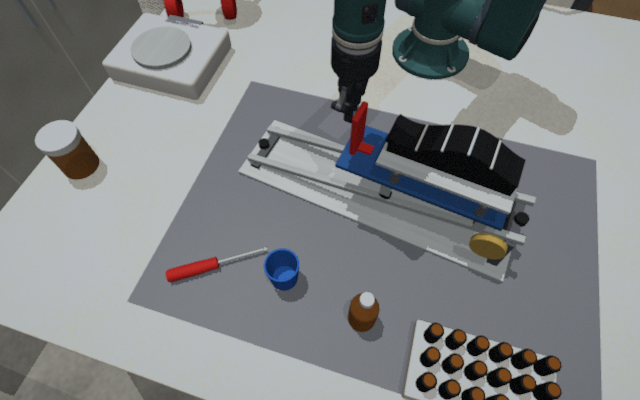

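>>> play_rows:
  series: "0 0.3 0 -0.04 0; 0 0.6 0 -0.08 0; 0 0.9 0 -0.12 0; 0 1.1 0 -0.15 0; 0 1.1 0 -0.15 0; 0 1.1 0 -0.15 0; 0 1.1 0 -0.15 0; 0 1.1 0 -0.15 0"

```text
time_s: 8.6
eef_pos: [0.48, -0.0999, 0.2043]
eef_rot: [-3.141, 0.008, 1.431]
contact_force: [0.1, -11.6, -2.6]
width: 0.0003
gripper_force: 5.6
```

```bash
python3 - <<'E'
from h import *
print(rig(),sled(),rig(),sled(),rig())
E
```

```text
{'t': 8.6, 'ry': np.float64(-0.0663), 'rx': np.float64(-0.0018), 'z': np.float64(0.2043), 'rot': array([-3.141,  0.008,  1.431]), 'fu': np.float64(-11.51), 'fx': np.float64(1.65), 'fz': np.float64(-2.64), 'w': 0.0} (np.float64(0.2611143067331694), np.int32(677)) {'t': 8.65, 'ry': np.float64(-0.0663), 'rx': np.float64(-0.0018), 'z': np.float64(0.2043), 'rot': array([-3.141,  0.008,  1.431]), 'fu': np.float64(-10.99), 'fx': np.float64(0.09), 'fz': np.float64(-1.73), 'w': -0.0} (np.float64(0.2610849980992217), np.int32(675)) {'t': 8.7, 'ry': np.float64(-0.0663), 'rx': np.float64(-0.0018), 'z': np.float64(0.2043), 'rot': array([-3.141,  0.008,  1.431]), 'fu': np.float64(-11.27), 'fx': np.float64(1.06), 'fz': np.float64(-2.75), 'w': 0.0}
```

>>> play_rows:
  series: "0 -1.2 0.1 -1 0; 0 -1.4 0.1 -5 0; 0 -1.2 0.1 -5.6 0; 0 2 0.1 -5.6 0; 0 5.5 0.1 -5.6 0; 0 8.5 0.1 -5.4 0; 0 9 0.1 -4.6 0; 0 9 0.1 -4.2 0"

```text
time_s: 9.5
eef_pos: [0.4938, -0.0064, 0.2463]
eef_rot: [-3.141, -0.0, 1.436]
contact_force: [0.8, 1.5, 0.0]
width: 0.0003
gripper_force: 0.0
```

```bash
sed -i 's/^OFF=.*/OFF=.0024/' h.py; cat > m.py <<'E'
from h import *
a=rig(); s=sled()[0]; b=rig()
ce=-.13+.989*s; 
print(a); print('ry,z,f after',b['ry'],b['z'],b['fu'],b['fz'],'sled',round(s,4),'y in cover',round(a['ry']-ce,4),'surf z unsunk',round(.153+.15*s+H(a['ry']-ce),4),'gap',round(a['z']-(.153+.15*s+H(a['ry']-ce)),4))
E
python3 m.py
```

```text
{'t': 9.5, 'ry': np.float64(0.0283), 'rx': np.float64(-0.0009), 'z': np.float64(0.2463), 'rot': array([-3.141, -0.   ,  1.436]), 'fu': np.float64(1.63), 'fx': np.float64(0.63), 'fz': np.float64(0.04), 'w': 0.0}
ry,z,f after 0.0274 0.2454 -0.21 -1.0 sled 0.2512 y in cover -0.0902 surf z unsunk 0.2265 gap 0.0198
```

>>> play_rows:
  series: "0 0 0 1 0; 0 -0.1 0 1.7 0; 0 -0.2 0 2.2 0; 0 -0.3 0 2.7 0; 0 -0.4 0 3.2 0; 0 -0.4 0 3.7 0; 0 -0.4 0 4.2 0; 0 -0.4 0 4.5 0"

```text
time_s: 10.35
eef_pos: [0.4936, -0.0119, 0.202]
eef_rot: [3.14, 0.001, 1.433]
contact_force: [-1.0, -1.8, 4.6]
width: 0.0003
gripper_force: 2.8
```

```bash
python3 m.py
```

```text
{'t': 10.35, 'ry': np.float64(0.0228), 'rx': np.float64(-0.0003), 'z': np.float64(0.202), 'rot': array([3.140e+00, 1.000e-03, 1.433e+00]), 'fu': np.float64(-1.97), 'fx': np.float64(-0.78), 'fz': np.float64(4.6), 'w': 0.0}
ry,z,f after 0.0228 0.2015 -3.38 5.01 sled 0.2339 y in cover -0.0785 surf z unsunk 0.2215 gap -0.0195
```

```bash
cat > plan.py <<'E'
import sys
from h import *
# args: s v ry_cmd z_cmd y0 vy n ; z sag added
def plan(s,v,ry,z,y0,vy,W=3.9,sag=.001,sink=.022,n=8):
    w=.0115;F=5.5; y=y0
    for k in range(1,n+1):
        for _ in range(10):
            sl=(H(y+.001,w)-H(y-.001,w))/.002
            fc=F*(sl+.08)/(1-.08*sl)-.15*F
            v+=.01*(-W-190*v+fc)/76; s+=v*.01; y+=vy*.01
        print(k,'y %.4f s %.4f v %.4f | x %.2f z %.2f'%(y,s,v,100*(y-.13+.989*s-ry),100*(z-(.153+.15*s+H(y,w)-sink-sag))))
plan(*map(float,sys.argv[1:7]),**{a.split('=')[0]:float(a.split('=')[1]) for a in sys.argv[7:]})
E
python3 plan.py .2330 -.020 .0228 .2003 -.0775 .04
```

```text
1 y -0.0735 s 0.2311 v -0.0188 | x 0.22 z 0.08
2 y -0.0695 s 0.2293 v -0.0174 | x 0.44 z -0.02
3 y -0.0655 s 0.2276 v -0.0160 | x 0.68 z -0.15
4 y -0.0615 s 0.2261 v -0.0145 | x 0.93 z -0.30
5 y -0.0575 s 0.2247 v -0.0131 | x 1.19 z -0.47
6 y -0.0535 s 0.2235 v -0.0117 | x 1.47 z -0.66
7 y -0.0495 s 0.2224 v -0.0105 | x 1.76 z -0.86
8 y -0.0455 s 0.2214 v -0.0094 | x 2.07 z -1.07
```

>>> play_rows:
  series: "0 0.2 0 0.08 0; 0 0.45 0 -0.04 0; 0 0.7 0 -0.18 0; 0 0.95 0 -0.34 0; 0 1.2 0 -0.52 0; 0 1.5 0 -0.72 0; 0 1.8 0 -0.92 0; 0 2.1 0 -1.12 0"

```text
time_s: 11.2
eef_pos: [0.4962, 0.0095, 0.2131]
eef_rot: [-3.142, 0.001, 1.434]
contact_force: [-0.2, -4.8, 4.3]
width: 0.0003
gripper_force: 3.3
```

```bash
python3 m.py
```

```text
{'t': 11.2, 'ry': np.float64(0.0444), 'rx': np.float64(-0.0006), 'z': np.float64(0.2131), 'rot': array([-3.142e+00,  1.000e-03,  1.434e+00]), 'fu': np.float64(-4.8), 'fx': np.float64(0.51), 'fz': np.float64(4.34), 'w': 0.0}
ry,z,f after 0.0448 0.2135 -4.46 5.4 sled 0.2233 y in cover -0.0465 surf z unsunk 0.2334 gap -0.0203
```

```bash
python3 plan.py .2229 -.009 .0445 .2115 -.0460 .04 sag=.002 n=8 sink=.022| cat; sed -i 's/^OFF/OFF/' h.py
```

```text
Traceback (most recent call last):
  File "plan.py", line 12, in <module>
    plan(*map(float,sys.argv[1:7]),**{a.split('=')[0]:float(a.split('=')[1]) for a in sys.argv[7:]})
    ~~~~^^^^^^^^^^^^^^^^^^^^^^^^^^^^^^^^^^^^^^^^^^^^^^^^^^^^^^^^^^^^^^^^^^^^^^^^^^^^^^^^^^^^^^^^^^^^
  File "plan.py", line 6, in plan
    for k in range(1,n+1):
             ~~~~~^^^^^^^
TypeError: 'float' object cannot be interpreted as an integer
```

```bash
python3 plan.py .2229 -.009 .0445 .2115 -.0460 .04 sag=.002 sink=.022
```

```text
1 y -0.0420 s 0.2220 v -0.0082 | x 0.31 z -0.05
2 y -0.0380 s 0.2213 v -0.0075 | x 0.63 z -0.27
3 y -0.0340 s 0.2205 v -0.0071 | x 0.96 z -0.48
4 y -0.0300 s 0.2198 v -0.0069 | x 1.29 z -0.68
5 y -0.0260 s 0.2192 v -0.0069 | x 1.62 z -0.88
6 y -0.0220 s 0.2185 v -0.0071 | x 1.96 z -1.06
7 y -0.0180 s 0.2177 v -0.0076 | x 2.28 z -1.23
8 y -0.0140 s 0.2169 v -0.0083 | x 2.60 z -1.37
```

>>> play_rows:
  series: "0 0.3 0 -0.08 0; 0 0.6 0 -0.28 0; 0 0.95 0 -0.5 0; 0 1.3 0 -0.7 0; 0 1.6 0 -0.9 0; 0 1.95 0 -1.07 0; 0 2.25 0 -1.23 0; 0 2.6 0 -1.37 0"

```text
time_s: 12.05
eef_pos: [0.4998, 0.0356, 0.2268]
eef_rot: [-3.142, 0.0, 1.434]
contact_force: [-0.5, -4.8, 4.7]
width: -0.0002
gripper_force: 3.4
```

```bash
python3 m.py
```

```text
{'t': 12.05, 'ry': np.float64(0.0706), 'rx': np.float64(-0.0007), 'z': np.float64(0.2268), 'rot': array([-3.142,  0.   ,  1.434]), 'fu': np.float64(-4.83), 'fx': np.float64(0.16), 'fz': np.float64(4.71), 'w': -0.0}
ry,z,f after 0.0713 0.2271 -4.1 4.84 sled 0.2216 y in cover -0.0185 surf z unsunk 0.2479 gap -0.0211
```

```bash
python3 plan.py .2215 -.0015 .0713 .2251 -.0178 .04 sag=.002 sink=.022 W=3.4
```

```text
1 y -0.0138 s 0.2213 v -0.0030 | x 0.37 z -0.09
2 y -0.0098 s 0.2209 v -0.0045 | x 0.74 z -0.21
3 y -0.0058 s 0.2203 v -0.0061 | x 1.08 z -0.32
4 y -0.0018 s 0.2196 v -0.0078 | x 1.41 z -0.39
5 y 0.0022 s 0.2188 v -0.0095 | x 1.73 z -0.44
6 y 0.0062 s 0.2177 v -0.0113 | x 2.02 z -0.45
7 y 0.0102 s 0.2165 v -0.0132 | x 2.30 z -0.44
8 y 0.0142 s 0.2151 v -0.0147 | x 2.56 z -0.42
```

>>> play_rows:
  series: "0 0.35 0 -0.09 0; 0 0.7 0 -0.21 0; 0 1.05 0 -0.31 0; 0 1.4 0 -0.38 0; 0 1.7 0 -0.43 0; 0 2 0 -0.44 0; 0 2.3 0 -0.44 0; 0 2.55 0 -0.42 0"

```text
time_s: 12.9
eef_pos: [0.5034, 0.0619, 0.2311]
eef_rot: [3.141, -0.002, 1.435]
contact_force: [-0.4, -2.1, 5.5]
width: -0.0001
gripper_force: 2.8
```

```bash
python3 m.py
```

```text
{'t': 12.9, 'ry': np.float64(0.0973), 'rx': np.float64(-0.0007), 'z': np.float64(0.2311), 'rot': array([ 3.141e+00, -2.000e-03,  1.435e+00]), 'fu': np.float64(-2.17), 'fx': np.float64(-0.14), 'fz': np.float64(5.47), 'w': -0.0}
ry,z,f after 0.0976 0.2311 -1.13 4.76 sled 0.2166 y in cover 0.0131 surf z unsunk 0.2535 gap -0.0224
```

```bash
python3 plan.py .2160 -.012 .0976 .2290 .0141 .043 sag=.002 sink=.022 W=3.6
```

```text
1 y 0.0184 s 0.2147 v -0.0140 | x 0.31 z -0.02
2 y 0.0227 s 0.2132 v -0.0156 | x 0.60 z 0.00
3 y 0.0270 s 0.2116 v -0.0168 | x 0.86 z 0.03
4 y 0.0313 s 0.2098 v -0.0177 | x 1.12 z 0.05
5 y 0.0356 s 0.2080 v -0.0187 | x 1.37 z 0.09
6 y 0.0399 s 0.2061 v -0.0199 | x 1.61 z 0.17
7 y 0.0442 s 0.2040 v -0.0213 | x 1.84 z 0.28
8 y 0.0485 s 0.2018 v -0.0228 | x 2.05 z 0.42
```

>>> play_rows:
  series: "0 0.3 0 -0.01 0; 0 0.6 0 0 0; 0 0.85 0 0.03 0; 0 1.1 0 0.06 0; 0 1.35 0 0.11 0; 0 1.6 0 0.2 0; 0 1.8 0 0.32 0; 0 2.05 0 0.46 0"

```text
time_s: 13.75
eef_pos: [0.5061, 0.0828, 0.2264]
eef_rot: [-3.141, -0.003, 1.435]
contact_force: [0.4, 0.1, 4.7]
width: 0.0001
gripper_force: 2.5
```

```bash
python3 m.py
```

```text
{'t': 13.75, 'ry': np.float64(0.1183), 'rx': np.float64(-0.0009), 'z': np.float64(0.2264), 'rot': array([-3.141e+00, -3.000e-03,  1.435e+00]), 'fu': np.float64(0.17), 'fx': np.float64(0.36), 'fz': np.float64(4.71), 'w': 0.0}
ry,z,f after 0.1186 0.226 0.82 5.67 sled 0.2028 y in cover 0.0478 surf z unsunk 0.249 gap -0.0226
```

```bash
python3 plan.py .2017 -.022 .1186 .2240 .0492 .04 sag=.002 sink=.022 W=3.6
```

```text
1 y 0.0532 s 0.1994 v -0.0238 | x 0.18 z 0.11
2 y 0.0572 s 0.1969 v -0.0256 | x 0.34 z 0.30
3 y 0.0612 s 0.1943 v -0.0273 | x 0.47 z 0.51
4 y 0.0652 s 0.1914 v -0.0288 | x 0.59 z 0.75
5 y 0.0692 s 0.1885 v -0.0303 | x 0.70 z 0.99
6 y 0.0732 s 0.1854 v -0.0315 | x 0.79 z 1.26
7 y 0.0772 s 0.1822 v -0.0326 | x 0.88 z 1.53
8 y 0.0812 s 0.1789 v -0.0335 | x 0.95 z 1.80
```

>>> play_rows:
  series: "0 0.2 0 0.12 0; 0 0.35 0 0.33 0; 0 0.5 0 0.55 0; 0 0.6 0 0.78 0; 0 0.7 0 1.03 0; 0 0.8 0 1.3 0; 0 0.9 0 1.55 0; 0 0.95 0 1.8 0"

```text
time_s: 14.6
eef_pos: [0.5074, 0.0906, 0.208]
eef_rot: [-3.142, -0.001, 1.434]
contact_force: [-0.1, 0.9, 5.0]
width: -0.0001
gripper_force: 2.5
```

```bash
python3 m.py
```

```text
{'t': 14.6, 'ry': np.float64(0.1262), 'rx': np.float64(-0.0007), 'z': np.float64(0.208), 'rot': array([-3.142e+00, -1.000e-03,  1.434e+00]), 'fu': np.float64(0.83), 'fx': np.float64(-0.27), 'fz': np.float64(5.04), 'w': -0.0}
ry,z,f after 0.1262 0.2074 0.55 4.1 sled 0.1802 y in cover 0.078 surf z unsunk 0.2317 gap -0.0237
```

>>> play_rows:
  series: "0 0.3 0 -0.5 0; 0 0.7 0 -1.2 0; 0 1.2 0 -2 0; 0 2 0 -3 0; 0 3 0 -4.5 0; 0 3 0 -7 0; 0 3 0 -10 0; 0 3 0 -12 0"

```text
time_s: 15.45
eef_pos: [0.5118, 0.1207, 0.3311]
eef_rot: [3.139, -0.001, 1.435]
contact_force: [-0.1, 1.7, -0.3]
width: -0.0001
gripper_force: 0.0
```

>>> play_rows:
  series: "0 0 0 0 0; 0 0 0 0 0; 0 0 0 0 0; 0 0 0 0 0; 0 0 0 0 0; 0 0 0 0 0; 0 0 0 0 0; 0 0 0 0 0"

```text
time_s: 16.25
eef_pos: [0.5115, 0.1199, 0.3281]
eef_rot: [-3.142, 0.0, 1.434]
contact_force: [1.1, -0.7, 0.2]
width: -0.0002
gripper_force: 0.0
```

>>> play_rows:
  series: "0 0 0 0 0; 0 0 0 0 0; 0 0 0 0 0; 0 0 0 0 0; 0 0 0 0 0; 0 0 0 0 0; 0 0 0 0 0; 0 0 0 0 0"

```text
time_s: 17.05
eef_pos: [0.5115, 0.12, 0.3282]
eef_rot: [3.142, 0.0, 1.434]
contact_force: [0.3, -0.3, 0.6]
width: -0.0
gripper_force: 0.0
```

```bash
python3 - <<'E'
from h import *
print(rig())
for i in range(140):
    s=sled(); t=env.read_state()['time_s']
    if i%20==0 or (s and s[0]<.002): print(round(t,2),s)
    if s and s[0]<.002: break
E
```

```text
{'t': 17.05, 'ry': np.float64(0.1559), 'rx': np.float64(-0.0006), 'z': np.float64(0.3282), 'rot': array([3.142, 0.   , 1.434]), 'fu': np.float64(-0.29), 'fx': np.float64(0.32), 'fz': np.float64(0.57), 'w': -0.0}
17.1 (np.float64(0.12205876765837345), np.int32(731))
18.1 (np.float64(0.1002939353650716), np.int32(751))
19.1 (np.float64(0.078198802891276), np.int32(748))
20.1 (np.float64(0.05619720463921928), np.int32(761))
21.1 (np.float64(0.03395168736376741), np.int32(751))
22.1 (np.float64(0.011997701418619626), np.int32(740))
22.55 (np.float64(0.001957503741299276), np.int32(742))
```

>>> play_rows:
  series: "0 0 0 0 0; 0 0 0 0 0; 0 0 0 0 0; 0 0 0 0 0; 0 0 0 0 0; 0 0 0 0 0; 0 0 0 0 0; 0 0 0 0 0"

```text
time_s: 23.35
eef_pos: [0.5115, 0.12, 0.3282]
eef_rot: [3.142, 0.0, 1.434]
contact_force: [-0.1, -0.6, -0.6]
width: 0.0001
gripper_force: 0.0
```

>>> play_rows:
  series: "0 0 0 0 0; 0 0 0 0 0; 0 0 0 0 0; 0 0 0 0 0; 0 0 0 0 0; 0 0 0 0 0; 0 0 0 0 0; 0 0 0 0 0"

```text
time_s: 24.15
eef_pos: [0.5114, 0.12, 0.3282]
eef_rot: [3.142, 0.0, 1.434]
contact_force: [-0.3, 0.2, -0.8]
width: -0.0002
gripper_force: 0.0
```

```bash
python3 - <<'E'
from h import *
print(sled(),sled()); print(env.sign_off())
E
```

```text
(np.float64(-0.00016907885785383834), np.int32(750)) (np.float64(-0.00015001264526913298), np.int32(750))
the job is handed in; nothing more can be done
None
```

I pushed the sled to its upper stop, stroked the cover past all four lines at about 5 N (nest sunk about 20–24 mm whenever I checked), and lifted off with the sled still about 0.18 m up. I handed the job in at about 24 s, with the sled at rest on its lower stop; no verdict came back.

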